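Gauge a cigar tube and sort it

TASK

Check the cigar tube lying in the front notch (the one nearer the robot) of the wooden rest: keeping it level and lined up with the slot, lower it into the steel slot gauge and feel whether it drops in below the tops of the forks or stays up on them. If it goes in, lay it flat in the shallow solid-sided tray; if it does not, lay it flat in the taller slatted crate. Leave the other tube in the rear notch.

Things in the scene. Friction and masses are not known exactly. Their poses are not given: they have to be found in the camera images.
- tube_a: one of two capped aluminium cigar tubes of the same make, round and straight, 160 mm long, screw cap with rolled beads at its +y end, about 80 g. One tube is 24 mm, the other 30.5 mm in diameter; either of them may lie in the front notch of the rest. Origin on its axis at mid-length, y axis along the tube. It can roll. Grasp across the middle.
- tube_b: the other tube: one of two capped aluminium cigar tubes of the same make, round and straight, 160 mm long, screw cap with rolled beads at its +y end, about 80 g. One tube is 24 mm, the other 30.5 mm in diameter; either of them may lie in the front notch of the rest. Origin on its axis at mid-length, y axis along the tube. It can roll. Grasp across the middle.
- rest: fixed wooden rest, 170 mm (x) by 124 mm (y) and 34 mm high: a 6 mm plank with two notched boards 16 mm thick across its ends at y = -52 and +52 mm. Between the boards it is open for the fingers down to the plank. Two notch places, at x = -50 mm (front, nearer the robot) and x = +50 mm (rear); each holds a tube lying along y at y = 0. Origin at the centre of its underside.
- rest_front (a point): middle of the front notch, at the height of its edges (34 mm above the table); the notches are 18 mm wide, so the axis of a 24 mm tube lies 8 mm and that of a 30.5 mm tube 12 mm above this point. Axes as the rest.
- rest_rear (a point): the same point of the rear notch
- gauge: fixed steel slot gauge: foot 80 mm (x) by 150 mm (y) by 8 mm thick (four low screw heads to 11 mm), with two U-shaped forks, 74 mm wide (x), 24 mm thick (y), standing at y = -55 and +55 mm and 62 mm high. Their common slot runs along y, is 27.5 mm wide and 34 mm deep (slot floor 28 mm above the table). The 86 mm between the forks is free for the fingers. Origin at the centre of its underside.
- gauge_slot (a point): centre of the slot at the height of the fork tops, midway between the forks, 62 mm above the table; x across the slot, y along it, z up. A tube that goes in can sink until its axis is 22 mm below this point; one that is too thick stops with its axis about 6.5 mm above it.
- tray: shallow wooden tray with solid sides, for good tubes: 140 mm (x) by 240 mm (y) outside, 30 mm high, walls and floor 6 mm. Fixed. Origin at the centre of its underside. Tray and crate may change places, one at the left and one at the right of the table.
- crate: wooden crate with slatted sides, for rejects: 140 mm (x) by 240 mm (y) outside, 70 mm high, walls and floor 6 mm, open at the top. Fixed. Origin at the centre of its underside.

How it is judged:
On the way:
1. the tube under test has been tried level and in line in the slot gauge: the thin one sunk below the fork tops, or the thick one resting on the forks over the slot (((x of tube_a in the frame of gauge_slot between -0.008 and 0.008 m and y of tube_a in the frame of gauge_slot between -0.025 and 0.025 m and angle between the y axis of tube_a and the y axis of gauge_slot, either way round below 0.15 rad and x of tube_b in the frame of rest_rear between -0.012 and 0.012 m and y of tube_b in the frame of rest_rear between -0.02 and 0.02 m and z of tube_b in the frame of rest_rear between 0.003 and 0.02 m and z of tube_a in the frame of gauge_slot below -0.012 m) or (x of tube_b in the frame of gauge_slot between -0.008 and 0.008 m and y of tube_b in the frame of gauge_slot between -0.025 and 0.025 m and angle between the y axis of tube_b and the y axis of gauge_slot, either way round below 0.15 rad and x of tube_a in the frame of rest_rear between -0.012 and 0.012 m and y of tube_a in the frame of rest_rear between -0.02 and 0.02 m and z of tube_a in the frame of rest_rear between 0.003 and 0.02 m and z of tube_b in the frame of gauge_slot below 0.011 m and contact force between tube_b and gauge above 0.4 N))), for 0.1 s.
At the end, for the whole second after the job is handed in: The tube from the front notch lies flat (within about 10 degrees) and still on the floor of the shallow tray if it went into the gauge, of the slatted crate if not, its middle within 60 mm of the centre each way. The other tube still lies in the rear notch (within 12 mm across, 20 mm along) (((x of tube_a in the frame of tray between -0.062 and 0.062 m and y of tube_a in the frame of tray between -0.06 and 0.06 m and z of tube_a in the frame of tray between 0.008 and 0.036 m and angle between tube_a's own y axis and vertical between 1.4 and 1.74 rad and linear speed of tube_a below 0.03 m/s and x of tube_b in the frame of rest_rear between -0.012 and 0.012 m and y of tube_b in the frame of rest_rear between -0.02 and 0.02 m and z of tube_b in the frame of rest_rear between 0.003 and 0.02 m) or (x of tube_b in the frame of crate between -0.062 and 0.062 m and y of tube_b in the frame of crate between -0.06 and 0.06 m and z of tube_b in the frame of crate between 0.008 and 0.036 m and angle between tube_b's own y axis and vertical between 1.4 and 1.74 rad and linear speed of tube_b below 0.03 m/s and x of tube_a in the frame of rest_rear between -0.012 and 0.012 m and y of tube_a in the frame of rest_rear between -0.02 and 0.02 m and z of tube_a in the frame of rest_rear between 0.003 and 0.02 m))); the robot touches nothing.
It also fails if it takes over 48 s, if anything falls off the work surface, if the arm or the gripper's body presses on something with over 40 N, if the wrist force passes 120 N, or if a joint passes its speed limit or range.

ROBOT

A 7-joint arm with a two-finger parallel gripper is mounted at the origin on a cart in front of the work surface, level with it; the furniture and walls round the work are solid. World frame = base frame: x ahead of the robot, y to its left, z up, the work surface at z = 0. Lengths are in m, angles in rad, forces in N, time in s.
With the tool pointing down it reaches from about 0.425 to 1.025 m from the base axis. Payload 9.4 kg.
Tool frame: the origin (TCP) lies midway between the tips of the shut fingers; the grasp point (between the pads) lies 19 mm behind it; x points along the fingers, y is the direction in which the jaws open and shut, and the axes are right-handed (so a half turn about x gives the same grasp; the last joint's range is limited). The gripper opens to 85 mm and grips with 20 to 120 N. Pads are 22 mm wide; open, the fingers measure 114 mm over their backs; the gripper's body (76 mm by 85 mm) begins 54 mm behind the grasp point. The pads swing forward as they close: fully open they stand 13 mm farther back than shut.
Start: joints at [1.157, 0.599, -0.003, 1.599, 0.002, 0.943, -0.08], TCP at [0.24, -0.684, 0.231] pointing down, gripper open.
Joint ranges: [-2.57, 2.57], [-0.35, 1.97], [-1.29, 1.29], [0.11, 2.56], [-1.05, 4.19], [0.11, 1.86], [-2.63, 2.63]. Speed limits (rad/s): [2.22, 2.22, 3.01, 3.01, 3.14, 3.14, 3.14].

INTERFACE

Orientations are given as a rotation vector (axis times angle).
In Python, from plant import arm, eyes, workorder gives the robot as it stands.
- The arm moves only by the tool play_rows, never from a script. Its arguments are lists of equal length, an entry for each row: "translation": the shift along the tool's x, y, z in mm, a list of three; "rot": the turn, a rotation vector about the tool's x, y, z in degrees, a list of three; "fingers": the opening, from 0 (shut) to 1 (fully open). In form: {"translation": [[x, y, z], ...], "rot": [[wx, wy, wz], ...], "fingers": [fingers, ...]}. A call has exactly 10 rows; each row is the pose to reach, as a shift and turn from the pose commanded when the call began, along the tool's axes at that moment; what a row does not reach only later rows make up. A row lasts 1/8 s, in which the tool goes at most 62.5 mm and 10.7 degrees, less where a joint would pass 70% of its speed; a pose out of reach is approached as far as the arm can. A call with a gripper value outside its range is refused whole. The fingers move at their own pace and stop on an object; the grip force is fixed at half the most. Time passes only in rows, so rows that repeat a pose let the fingers close, or fill a call up. It gives the time, the measured TCP pose, the force and the opening at its end, in the units of the state.
- arm.observe(): the state, without advancing time (a new reading comes with each control period).
- eyes.grab_frame(name): name is "side" or "top"; returns a dict with "frame" (480x640x3 uint8, red, green, blue), "depth" (480x640 float32, m along the optical axis (not along the pixel's ray), 0 where there is no reading), "K" (3x3 intrinsics, pixels), "R" (3x3) and "t" (3): a world point X has camera coordinates R X + t. Camera axes: x right, y down, z forward; pixel columns grow to the right and rows downward; lengths in m; the calibration is good to about 2 mm. A picture is of the moment at which its call begins.
- workorder.sign_off(): hands the job in, once; it reports no verdict.
The state is a dict: "time": time; "q": joint angles; "joint_vel": joint speeds; "joint_torque": joint torques, N m; "tool_pos": TCP position; "eef_rot": TCP orientation; "force": force on the tool from outside, world axes, zero at the start; "wrist_torque": the same for the moment, N m; "gripper_width": finger opening in m.
Only numpy, scipy, OpenCV 4.12 (cv2) and the standard library are available. Lean on these libraries where they do the work, as an engineer would, in place of code of your own. Each camera call takes 0.05 s, during which the arm holds its last target. There are 200 camera calls.

## Working session

There is one attempt and no reset: what is moved stays moved. The work goes in short steps, Python scripts to look and compute and a tool call to move; the robot and the scene stay as the last step left them, time stands still between calls to the robot, and variables do not carry over. Pictures are saved under pics/ and viewed, about 8 in all and at most 12, crops included, and the job is handed in when it is done.

Besides the shell and the picture viewer there is one more tool, called after "Call:" as a command line: name --argument value ..., lists and objects as JSON in quotes. play_rows: Moves the arm, as the interface text tells. Its arguments: {"type":"object","properties":{"translation":{"type":"array"},"rot":{"type":"array"},"fingers":{"type":"array"}},"required":["translation","rot","fingers"]}

```bash
mkdir -p pics
python3 - <<'E'
from plant import arm, eyes
import cv2, numpy as np
print(arm.observe())
for n in ("top","side"):
    f=eyes.grab_frame(n); cv2.imwrite(f"pics/{n}0.png",f["frame"][:,:,::-1]); np.savez(f"pics/{n}0.npz",**f)
    print(n,f["K"],f["R"],f["t"])
E
```

```text
{'time': 0.0, 'q': array([ 1.15732885,  0.6001222 , -0.00253639,  1.60017143,  0.00176907,
        0.94289182, -0.07980241]), 'joint_vel': array([ 2.04181631e-05, -6.35101198e-04, -3.89221748e-04,  1.02663292e-03,
        2.06531326e-04,  2.67705248e-04,  1.12747683e-03]), 'joint_torque': array([ 9.52593800e-04, -7.76444721e+01,  1.56535327e+00, -2.58005869e+01,
        1.24619334e-02,  9.05738416e-03, -4.21136672e-07]), 'tool_pos': array([ 0.23939048, -0.68381357,  0.23040432]), 'eef_rot': array([ 2.03899799,  0.34831374, -2.03980142]), 'force': array([ 0.88867371, -0.34564835, -0.12732162]), 'wrist_torque': array([ 0.01007383,  0.05160154, -0.03002104]), 'gripper_width': 0.08571724173833951}
top [[501.71908186   0.         323.8690599 ]
 [  0.         501.71908186 244.51094912]
 [  0.           0.           1.        ]] [[ 0.00426591 -0.99975555  0.02169449]
 [-0.98502876 -0.00793993 -0.17220713]
 [ 0.17233729 -0.02063507 -0.98482184]] [-0.00768875  0.54425982  1.15663528]
side [[599.86593905   0.         328.0630487 ]
 [  0.         599.86593905 229.0912404 ]
 [  0.           0.           1.        ]] [[-0.98966471  0.14215561 -0.01885607]
 [ 0.11730753  0.72692664 -0.67662146]
 [-0.08247855 -0.67184034 -0.73608957]] [ 0.55531265 -0.01535207  1.45081226]
```

View pics/top0.png

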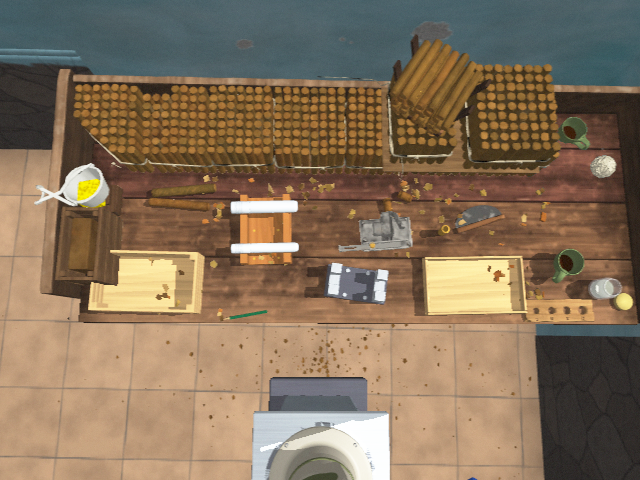

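View pics/side0.png

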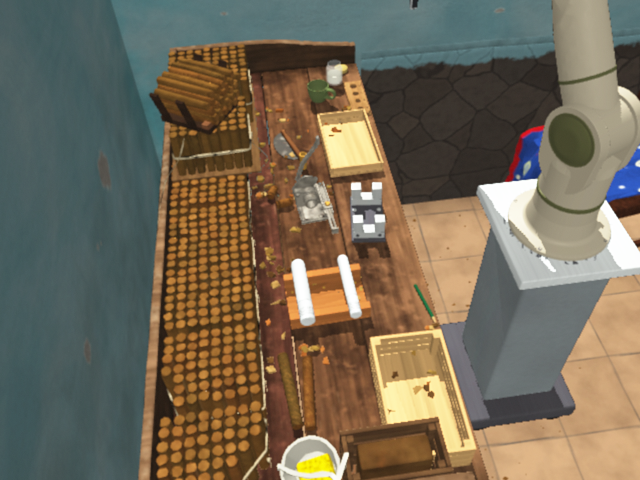

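The top view shows the rest at about (264,230), with the front tube at row 247 and the rear tube at row 207. The gauge is at (357,283), turned slightly. The tall slatted crate is on the left at (147,283) and the shallow tray on the right at (474,286). Next I'll enlarge the area and measure.

```bash
cat > h.py <<'E'
import numpy as np
def cloud(f):
    K,R,t,d=f["K"],f["R"],f["t"],f["depth"]
    v,u=np.mgrid[0:480,0:640]
    c=np.stack([(u-K[0,2])/K[0,0]*d,(v-K[1,2])/K[1,1]*d,d],-1)
    return (c-t)@R   # world
def hit(f,u,v,z):
    K,R,t=f["K"],f["R"],f["t"]
    o=-R.T@t; r=R.T@np.linalg.solve(K,[u,v,1.]); return o+r*(z-o[2])/r[2]
E
python3 - <<'E'
import numpy as np,cv2
from h import *
f=np.load("pics/top0.npz"); W=cloud(f); im=f["frame"]; g=im.astype(int)
cv2.imwrite("pics/c1.png",cv2.resize(im[185:315,220:400],None,fx=4.4,fy=4.4,interpolation=cv2.INTER_CUBIC)[:,:,::-1])
def blob(n,u0,u1,v0,v1,zmin,zmax,white=True):
    w=W[v0:v1,u0:u1]; m=(w[...,2]>zmin)&(w[...,2]<zmax)
    if white: m&=(g[v0:v1,u0:u1].min(-1)>170)
    p=w[m]; (cx,cy),(a,b),ang=cv2.minAreaRect((p[:,:2]*1000).astype(np.float32))
    print(n,len(p),"rect",np.round([cx,cy,a,b,ang],1),"mean",p.mean(0).round(4),"ztop",np.percentile(p[:,2],[50,90,98]).round(4))
blob("front",225,305,237,260,.035,.08)
blob("rear",225,305,196,220,.035,.08)
blob("gauge",320,395,258,308,.052,.075,False)
blob("gaugeall",320,395,258,308,.02,.075,False)
blob("tray",415,530,250,318,.02,.04,False)
blob("crate",85,210,245,318,.06,.08,False)
E
```

```text
front 609 rect [536.6 138.8  22.8 157.9   1.7] mean [0.5357 0.1387 0.0514] ztop [0.0519 0.0551 0.0568]
rear 762 rect [636.  141.5  29.2 156.3   1.8] mean [0.6345 0.1415 0.0584] ztop [0.059  0.0629 0.0651]
gauge 427 rect [454.5 -83.3 134.6  74.   82.2] mean [ 0.4537 -0.0837  0.0617] ztop [0.0617 0.0648 0.0666]
gaugeall 715 rect [454.3 -83.1 135.1  74.2  82.2] mean [ 0.4536 -0.0848  0.0491] ztop [0.0593 0.0641 0.066 ]
tray 909 rect [ 452.7 -369.6  140.4  241.8    1.4] mean [ 0.4526 -0.3723  0.0287] ztop [0.0291 0.0325 0.0345]
crate 1121 rect [459.3 420.  256.1 152.1  88.9] mean [0.4509 0.4078 0.0693] ztop [0.0696 0.0731 0.0766]
```

View pics/c1.png

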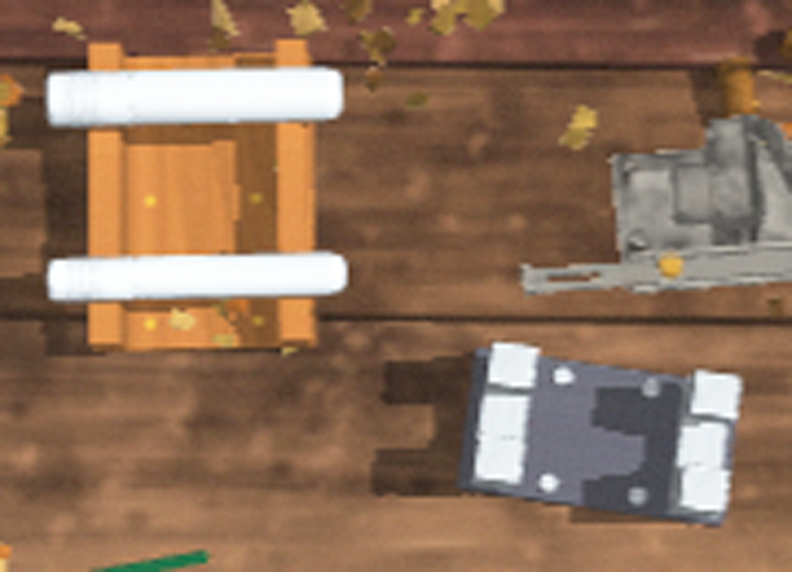

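```bash
cat >> h.py <<'E'
from scipy.spatial.transform import Rotation as Ro
def plan(s,pos,yaw,sg=1,Rc=None,pc=None):
    "move from commanded pose (default: measured) to pos with jaw axis at yaw deg"
    Rc=Ro.from_rotvec(s["eef_rot"]).as_matrix() if Rc is None else Rc
    pc=s["tool_pos"] if pc is None else pc
    y=np.deg2rad(yaw); yt=sg*np.array([np.cos(y),np.sin(y),0]); x=np.array([0,0,-1.])
    Rt=np.stack([x,yt,np.cross(x,yt)],1)
    return (Rc.T@(np.array(pos)-pc)*1000).round(1), np.rad2deg(Ro.from_matrix(Rc.T@Rt).as_rotvec()).round(2)
E
python3 - <<'E'
from plant import arm
from h import *
s=arm.observe(); print(Ro.from_rotvec(s["eef_rot"]).as_matrix().round(3))
for sg in (1,-1): print(plan(s,[.536,.139,.15],1.7,sg))
E
```

```text
[[-0.001  0.33  -0.944]
 [ 0.001 -0.944 -0.33 ]
 [-1.    -0.001  0.   ]]
(array([  81.4, -678.5, -551.9]), array([-7.24e+01, -4.00e-02,  7.00e-02]))
(array([  81.4, -678.5, -551.9]), array([1.076e+02, 8.000e-02, 5.000e-02]))
```

Call:
play_rows --translation '[[0,-30,-24],[0,-75,-61],[0,-122,-100],[0,-170,-138],[0,-218,-177],[0,-266,-216],[0,-314,-255],[0,-362,-294],[0,-410,-333],[0,-450,-366]]' --rot '[[-5,0,0],[-12,0,0],[-20,0,0],[-28,0,0],[-36,0,0],[-44,0,0],[-52,0,0],[-60,0,0],[-67,0,0],[-72.4,0,0]]' --fingers '[1,1,1,1,1,1,1,1,1,1]'

```text
time: 1.35
tool_pos: [0.4367, -0.1364, 0.2313]
eef_rot: [1.184, 1.225, -1.184]
force: [0.9, -0.9, 0.2]
gripper_width: 0.0853
```

Run:
```python
from plant import arm
from h import *
s=arm.observe(); print(s["time"],s["tool_pos"],s["q"].round(2),s["force"])
print(plan(s,[.536,.139,.10],1.7))
```

```text
1.35 [ 0.43669824 -0.13636837  0.23134246] [ 0.53  0.31 -0.44  2.17  0.2   0.7  -0.02] [ 0.90054715 -0.86312628  0.15763651]
(array([ 131.4,  108.6, -271.8]), array([ 0.25, -0.  , -0.01]))
```

Call:
play_rows --translation '[[5,12,-32],[15,28,-78],[30,45,-128],[50,63,-178],[70,80,-225],[95,92,-258],[115,99,-276],[130,99,-277],[138,99,-277],[140,99,-277]]' --rot '[[0,0,0],[0,0,0],[0,0,0],[0,0,0],[0.2,0,0],[0.2,0,0],[0.2,0,0],[0.2,0,0],[0.2,0,0],[0.2,0,0]]' --fingers '[1,1,1,1,1,1,1,1,1,1]'

```text
time: 2.6
tool_pos: [0.5267, 0.1398, 0.091]
eef_rot: [1.19, 1.221, -1.192]
force: [0.0, -0.8, 0.6]
gripper_width: 0.0853
```

Run:
```python
from plant import arm,eyes
from h import *
import cv2
f=eyes.grab_frame("side"); cv2.imwrite("pics/s1.png",cv2.resize(f["frame"][150:350,230:430],None,fx=3,fy=3)[:,:,::-1])
s=arm.observe(); print(s["time"],s["tool_pos"],s["q"].round(2),s["force"])
print(plan(s,[.536,.139,.022],1.7))
```

```text
2.65 [0.52690383 0.14001507 0.09123595] [-0.14  0.61 -0.32  2.11  0.4   0.48 -0.74] [ 0.58045149 -0.49650163  0.17097207]
(array([69.2,  9.1,  1.2]), array([-0.28,  0.03,  0.02]))
```

View pics/s1.png

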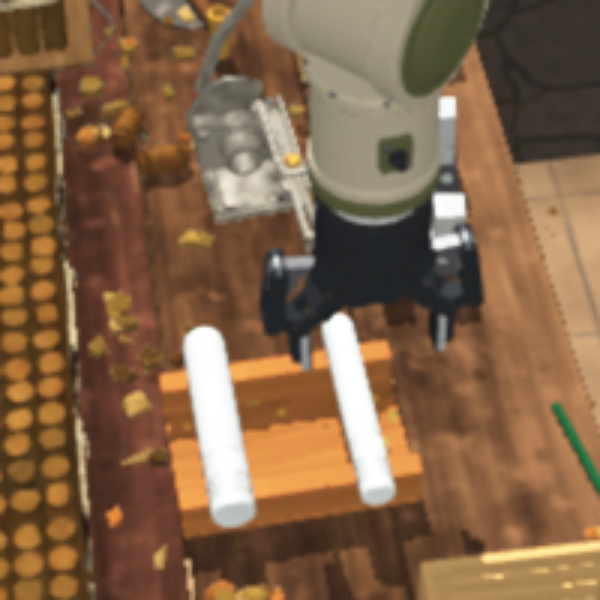

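The side view shows the open jaws straddling the front tube, fingers at (303,350) and (440,340) and the tube between them at (358,405). I'll lower and grip.

Call:
play_rows --translation '[[5,5,0.5],[17,9,1],[33,9,1],[49,9,1],[62,9,1],[68,9,1],[69,9,1],[69,9,1],[69,9,1],[69,9,1]]' --rot '[[-0.3,0,0],[-0.3,0,0],[-0.3,0,0],[-0.3,0,0],[-0.3,0,0],[-0.3,0,0],[-0.3,0,0],[-0.3,0,0],[-0.3,0,0],[-0.3,0,0]]' --fingers '[1,1,1,1,1,1,1,0,0,0]'

```text
time: 3.9
tool_pos: [0.5363, 0.1404, 0.0226]
eef_rot: [1.187, 1.223, -1.186]
force: [-0.4, -0.4, -0.2]
gripper_width: 0.0322
```

Call:
play_rows --translation '[[0,0,0],[0,0,0],[0,0,0],[0,0,0],[0,0,0],[0,0,0],[-5,0,0],[-20,0,0],[-40,0,0],[-60,0,0]]' --rot '[[0,0,0],[0,0,0],[0,0,0],[0,0,0],[0,0,0],[0,0,0],[0,0,0],[0,0,0],[0,0,0],[0,0,0]]' --fingers '[0,0,0,0,0,0,0,0,0,0]'

```text
time: 5.15
tool_pos: [0.5362, 0.1404, 0.0837]
eef_rot: [1.186, 1.224, -1.186]
force: [-0.6, -0.5, -0.1]
gripper_width: 0.0224
```

Run:
```python
from plant import arm,eyes
from h import *
import cv2
s=arm.observe(); print(s)
print(plan(s,[.4543,-.0835,.12],-7.8))
f=eyes.grab_frame("side"); cv2.imwrite("pics/s2.png",cv2.resize(f["frame"][150:350,230:430],None,fx=3,fy=3)[:,:,::-1])
```

```text
{'time': 5.15, 'q': array([-0.13848986,  0.62613006, -0.31985477,  2.09631592,  0.41207351,
        0.47807302, -0.73949481]), 'joint_vel': array([ 0.15377563, -0.24489085, -0.21258901, -0.08668183, -0.16279927,
        0.34759008,  0.14685687]), 'joint_torque': array([ -1.45070627, -64.71488714,  -2.92614564, -13.06792796,
         0.27720471,  -0.54287815,  -0.25254423]), 'tool_pos': array([0.53617854, 0.14044227, 0.08366777]), 'eef_rot': array([ 1.18634882,  1.22370131, -1.18577131]), 'force': array([-0.61807827, -0.48488823, -0.12537875]), 'wrist_torque': array([ 0.00874876,  0.01527991, -0.06725569]), 'gripper_width': 0.022448106205834577}
(array([-36.4, -88.8, 221.3]), array([ 9.6 , -0.01, -0.02]))
```

View pics/s2.png

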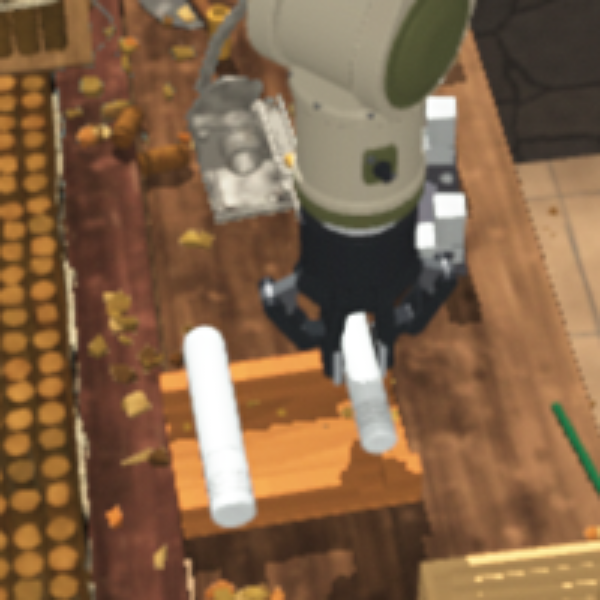

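The tube is held between the pads at (365,380), and the rear tube is untouched. Now over to the gauge.

Call:
play_rows --translation '[[-15,-6,10],[-28,-18,40],[-36,-32,75],[-36,-48,115],[-36,-62,150],[-36,-75,182],[-36,-84,207],[-36,-88,218],[-36,-89,221],[-36,-89,221]]' --rot '[[0,0,0],[1,0,0],[2.5,0,0],[4,0,0],[6,0,0],[8,0,0],[9,0,0],[9.6,0,0],[9.6,0,0],[9.6,0,0]]' --fingers '[0,0,0,0,0,0,0,0,0,0]'

```text
time: 6.45
tool_pos: [0.4544, -0.0826, 0.1184]
eef_rot: [1.309, 1.142, -1.308]
force: [1.0, 0.6, 0.0]
gripper_width: 0.0221
```

Run:
```python
from plant import arm,eyes
from h import *
import cv2
f0=np.load("pics/side0.npz"); w=cloud(f0)[175:250,340:395]; m=(w[...,2]>.054)&(w[...,2]<.072)
p=w[m]; print("side gauge",len(p),np.round(cv2.minAreaRect((p[:,:2]*1000).astype(np.float32))[:2],1),cv2.minAreaRect((p[:,:2]*1000).astype(np.float32))[2],p.mean(0))
s=arm.observe(); print(s["time"],s["tool_pos"],s["force"],s["gripper_width"])
print(plan(s,[.4543,-.0835,.10],-7.8))
a=eyes.grab_frame("top"); b=eyes.grab_frame("side"); np.savez("pics/t3.npz",**a); np.savez("pics/s3.npz",**b)
v=np.hstack([cv2.resize(a["frame"][220:340,300:420],None,fx=3.3,fy=3.3),cv2.resize(b["frame"][150:270,310:430],None,fx=3.3,fy=3.3)])
cv2.imwrite("pics/v3.png",v[:,:,::-1])
for n,f,(u0,u1,v0,v1) in (("top",a,(300,420,220,340)),("side",b,(310,430,150,270))):
    w=cloud(f)[v0:v1,u0:u1]; m=(w[...,2]>.10)&(w[...,2]<.16)&(f["frame"][v0:v1,u0:u1].min(-1)>150)
    p=w[m]
    if len(p)>20: print(n,len(p),cv2.minAreaRect((p[:,:2]*1000).astype(np.float32)),p.mean(0))
```

```text
side gauge 360 [[452.3 -83.5]
 [141.1  73.7]] 81.579833984375 [ 0.45396535 -0.07713631  0.06044306]
6.45 [ 0.45437709 -0.08263291  0.11835665] [1.02378066 0.62454132 0.03818565] 0.022102779767454447
(array([18.4,  0. ,  0.9]), array([ 0.05, -0.02, -0.02]))
top 216 ((462.16741943359375, -31.660888671875), (50.594482421875, 23.960769653320312), 83.23049926757812) [ 0.46091596 -0.02883559  0.14650866]
side 415 ((453.7083740234375, -63.488250732421875), (46.658477783203125, 123.0975341796875), 2.4214465618133545) [ 0.45780138 -0.05435414  0.14422919]
```

View pics/v3.png

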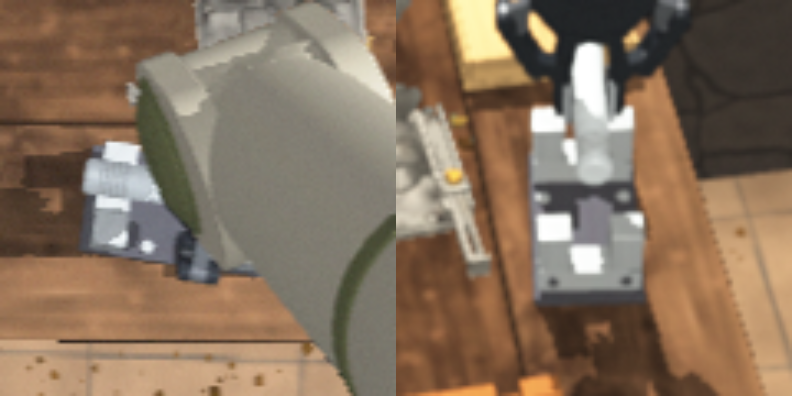

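The side view shows the tube tip at (595,165) over the gauge slot at (590,220). The top view puts the tube within 1 mm and 1° of the slot line. I'll lower it to light contact height.

Call:
play_rows --translation '[[6,-0.4,0.5],[18,-0.4,0.9],[32,-0.4,0.9],[44,-0.4,0.9],[53,-0.4,0.9],[58,-0.4,0.9],[61,-0.4,0.9],[63,-0.4,0.9],[65,-0.4,0.9],[66,-0.4,0.9]]' --rot '[[0,0,0],[0,0,0],[0,0,0],[0,0,0],[0,0,0],[0,0,0],[0,0,0],[0,0,0],[0,0,0],[0,0,0]]' --fingers '[0,0,0,0,0,0,0,0,0,0]'

```text
time: 7.8
tool_pos: [0.4536, -0.0841, 0.0523]
eef_rot: [1.309, 1.141, -1.309]
force: [0.3, 0.6, -0.9]
gripper_width: 0.0223
```

Call:
play_rows --translation '[[0.5,0,0],[1,0,0],[1.5,0,0],[2,0,0],[2.5,0,0],[3,0,0],[3.5,0,0],[4,0,0],[4.5,0,0],[5,0,0]]' --rot '[[0,0,0],[0,0,0],[0,0,0],[0,0,0],[0,0,0],[0,0,0],[0,0,0],[0,0,0],[0,0,0],[0,0,0]]' --fingers '[0,0,0,0,0,0,0,0,0,0]'

```text
time: 9.05
tool_pos: [0.4535, -0.0841, 0.0472]
eef_rot: [1.309, 1.142, -1.309]
force: [-0.0, 0.6, -1.0]
gripper_width: 0.0227
```

Call:
play_rows --translation '[[1,0,0],[2,0,0],[3,0,0],[4,0,0],[5,0,0],[6,0,0],[7,0,0],[8,0,0],[9,0,0],[10,0,0]]' --rot '[[0,0,0],[0,0,0],[0,0,0],[0,0,0],[0,0,0],[0,0,0],[0,0,0],[0,0,0],[0,0,0],[0,0,0]]' --fingers '[0,0,0,0,0,0,0,0,0,0]'

```text
time: 10.3
tool_pos: [0.4535, -0.0841, 0.0372]
eef_rot: [1.309, 1.142, -1.309]
force: [0.4, 0.1, -0.8]
gripper_width: 0.0223
```

Call:
play_rows --translation '[[2,0,0],[4,0,0],[6,0,0],[8,0,0],[10,0,0],[12,0,0],[13,0,0],[14,0,0],[14,0,0],[14,0,0]]' --rot '[[0,0,0],[0,0,0],[0,0,0],[0,0,0],[0,0,0],[0,0,0],[0,0,0],[0,0,0],[0,0,0],[0,0,0]]' --fingers '[0,0,0,0,0,0,0,0,0,0]'

```text
time: 11.55
tool_pos: [0.4535, -0.0841, 0.0233]
eef_rot: [1.309, 1.142, -1.309]
force: [0.6, 0.3, -0.5]
gripper_width: 0.0228
```

Run:
```python
from plant import arm,eyes
from h import *
import cv2
s=arm.observe(); print(s["time"],s["tool_pos"],s["force"],s["gripper_width"])
print("tray up",plan(s,[.4527,-.3696,.15],1.4))
b=eyes.grab_frame("side")
cv2.imwrite("pics/v4.png",cv2.resize(b["frame"][150:270,310:430],None,fx=4,fy=4)[:,:,::-1])
```

```text
11.55 [ 0.45350975 -0.0840898   0.02329972] [ 0.63149487  0.28337098 -0.49913925] 0.02284750936933613
tray up (array([-126.7,   38. ,  283. ]), array([-9.21,  0.  ,  0.  ]))
```

View pics/v4.png

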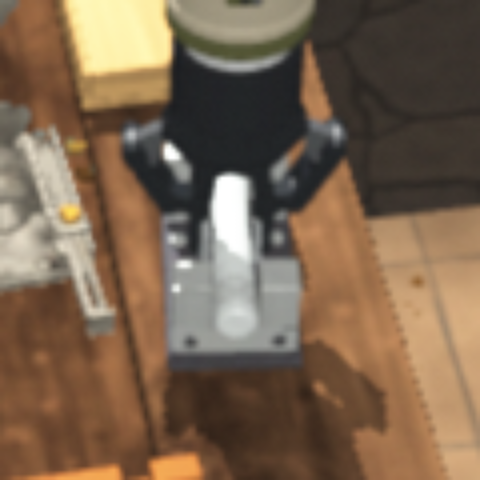

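The tube tip at (237,320) now sits well below the fork tops, and no force was felt. It goes in, so it belongs in the shallow tray. I'll lift it straight out, then carry it across.

Call:
play_rows --translation '[[-5,0,0],[-20,0,0],[-45,0,0],[-75,0,0],[-100,0,5],[-115,2,20],[-125,6,50],[-127,12,90],[-127,18,135],[-127,24,180]]' --rot '[[0,0,0],[0,0,0],[0,0,0],[0,0,0],[0,0,0],[0,0,0],[-2,0,0],[-3.5,0,0],[-5,0,0],[-6,0,0]]' --fingers '[0,0,0,0,0,0,0,0,0,0]'

```text
time: 12.85
tool_pos: [0.4525, -0.2671, 0.1508]
eef_rot: [1.232, 1.194, -1.232]
force: [0.8, -0.5, -1.4]
gripper_width: 0.0221
```

Run:
```python
from plant import arm
from h import *
s=arm.observe(); print(s["time"],s["tool_pos"],s["force"],s["gripper_width"])
print("tray up",plan(s,[.4527,-.3696,.06],1.4))
```

```text
12.85 [ 0.45251674 -0.26708713  0.15079218] [ 0.84666232 -0.47440528 -1.40475893] 0.022099372628856973
tray up (array([ 90.8,   3.3, 102.4]), array([-3.15,  0.02, -0.01]))
```

Call:
play_rows --translation '[[0,1,25],[0,2,60],[5,3,90],[15,3,102],[35,3,102],[60,3,102],[80,3,102],[88,3,102],[91,3,102],[91,3,102]]' --rot '[[-1,0,0],[-2,0,0],[-3.1,0,0],[-3.1,0,0],[-3.1,0,0],[-3.1,0,0],[-3.1,0,0],[-3.1,0,0],[-3.1,0,0],[-3.1,0,0]]' --fingers '[0,0,0,0,0,0,0,0,0,0]'

```text
time: 14.1
tool_pos: [0.4529, -0.3676, 0.0597]
eef_rot: [1.192, 1.22, -1.192]
force: [-0.4, -0.0, -1.0]
gripper_width: 0.0222
```

Call:
play_rows --translation '[[10,0,0],[22,0,0],[33,0,0],[41,0,0],[46,0,0],[48,0,0],[50,0,0],[51,0,0],[51,0,0],[51,0,0]]' --rot '[[0,0,0],[0,0,0],[0,0,0],[0,0,0],[0,0,0],[0,0,0],[0,0,0],[0,0,0],[0,0,0],[0,0,0]]' --fingers '[0,0,0,0,0,0,0,0,0,0]'

```text
time: 15.35
tool_pos: [0.4527, -0.3678, 0.0084]
eef_rot: [1.193, 1.219, -1.193]
force: [-0.5, -0.4, -1.2]
gripper_width: 0.0223
```

Call:
play_rows --translation '[[0,0,0],[0,0,0],[0,0,0],[0,0,0],[0,0,0],[0,0,0],[0,0,0],[0,0,0],[0,0,0],[0,0,0]]' --rot '[[0,0,0],[0,0,0],[0,0,0],[0,0,0],[0,0,0],[0,0,0],[0,0,0],[0,0,0],[0,0,0],[0,0,0]]' --fingers '[0.35,0.4,0.45,0.5,0.55,0.6,0.6,0.6,0.6,0.6]'

```text
time: 16.6
tool_pos: [0.4526, -0.3677, 0.0083]
eef_rot: [1.192, 1.22, -1.193]
force: [0.2, -0.3, 0.4]
gripper_width: 0.0511
```

Call:
play_rows --translation '[[-5,0,0],[-15,0,0],[-35,0,0],[-60,0,0],[-90,0,0],[-120,0,0],[-150,0,0],[-175,0,0],[-185,0,0],[-190,0,0]]' --rot '[[0,0,0],[0,0,0],[0,0,0],[0,0,0],[0,0,0],[0,0,0],[0,0,0],[0,0,0],[0,0,0],[0,0,0]]' --fingers '[0.6,0.6,0.6,0.6,0.6,0.6,0.6,0.6,0.6,0.6]'

```text
time: 17.85
tool_pos: [0.4524, -0.3678, 0.1987]
eef_rot: [1.192, 1.219, -1.193]
force: [-0.9, 1.1, -0.5]
gripper_width: 0.0511
```

Run:
```python
from plant import arm,eyes
from h import *
import cv2
s=arm.observe(); print(s["time"],s["tool_pos"],s["force"],s["gripper_width"])
b=eyes.grab_frame("side"); c=eyes.grab_frame("side")
cv2.imwrite("pics/v5.png",cv2.resize(b["frame"][90:340,270:420],None,fx=2.4,fy=2.4)[:,:,::-1])
for f in (b,c):
  w=cloud(f); 
  m=(w[...,2]>.012)&(w[...,2]<.05)&(abs(w[...,0]-.453)<.06)&(abs(w[...,1]+.37)<.11)&(f["frame"].astype(int).min(-1)>165)
  p=w[m]; print("tube",len(p),p.mean(0).round(4),p.min(0).round(3),p.max(0).round(3))
```

```text
17.85 [ 0.45244482 -0.36776105  0.1986905 ] [-0.91571575  1.12359675 -0.54492383] 0.05112631546690911
tube 344 [ 0.4535 -0.3581  0.0256] [ 0.438 -0.453  0.013] [ 0.509 -0.285  0.034]
tube 349 [ 0.4534 -0.3577  0.0256] [ 0.398 -0.456  0.013] [ 0.511 -0.271  0.037]
```

View pics/v5.png

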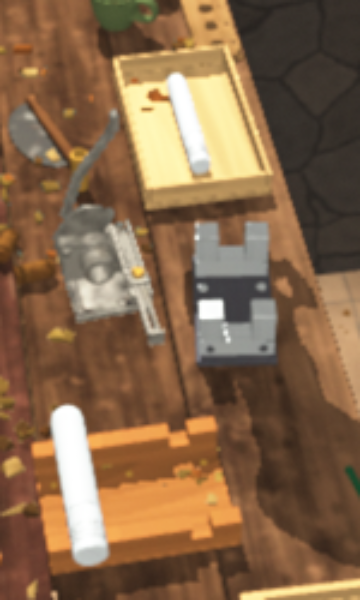

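The tube lies flat in the tray from (175,80) to (200,168), the other tube is still in the rear notch, and the gripper is clear. I'm handing the job in.

```bash
python3 -c "
from plant import workorder
print(workorder.sign_off())"
```

```text
the job is handed in; nothing more can be done
None
```

The front tube went into the gauge, so I laid it flat in the shallow tray and handed the job in at about 18 s of the 48 s allowed.

- **Which tube:** it measured about 23 mm wide in the camera image and 22 mm between the closed fingers, so I took it as the 24 mm one.
- **Gauge test:** it was within about 1 mm and 1° of the slot line. By the gripper height it sank to about 19 mm below the fork tops, with no contact force above noise (about 1 N). A side picture confirmed it was down in the slot.
- **Last checks:**
  - Two pictures in a row showed the tube lying still and flat near the middle of the tray, about (0.453, -0.36) m, against a tray centre of (0.453, -0.37) m.
  - The other tube was still in the rear notch. I judged this from the picture only and did not measure it again.
  - The gripper was about 0.2 m up and touching nothing.
- **Disagreements:** the two cameras differed by about 2 mm on the gauge position. That is within calibration and did not affect the fit. No check failed.

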